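# Seat the agitator plate on the washer's splined drive shaft and hold it down

## Task

Pick up the washing machine's agitator plate (the finned disc with the square hub and cross-shaped socket), turn it until its socket meshes with the four-ribbed shaft standing up from the drive unit, and slide it down over the ribs. Then push it fully home against the spring collar and finish while still gripping it and pressing it down, as if for someone else to put in the retaining bolt; leave everything else on the bench where it is.

Things in the scene. Friction and masses are not known exactly. Their poses are not given: they have to be found in the camera images.
- plate: Loose agitator plate, white plastic, 0.15 to 0.31 kg, lying hub up: disc of 110 mm diameter, 8 mm thick, a square hub on its middle. Four low fins (to 16 mm above the underside, 31 to 53 mm from the axis) point along the hub's diagonals. Origin: centre of the underside; z up the hub; x and y square to the hub's flats, along the socket's slots. Any quarter turn fits alike.
- hub (a point): Point on the plate's axis, 38 mm above its underside, a good height to grip. The hub is 42 mm across the flats and reaches 55 mm above the underside; grip two facing flats. A cross-shaped socket runs right through hub and disc: two crossed slots, each 10 mm wide and 34 mm long, square to the flats. Axes as the plate's.
- shaft (a point): On the axis of the unit's upright steel shaft at its rib tops, 107 mm above the bench; z up, x and y along the ribs. The shaft cannot turn. Four ribs form a cross 30 mm across, ribs 7 mm thick (26 and 5 mm in the top 4 mm), 35 mm tall. The plate's underside is level with this point when on the rib tops, 12 mm below it on meeting the collar, 20 mm below it fully home.
- pilot (a point): Tip of the round pilot pin on top of the shaft, 14 mm above the rib tops: 11 mm in diameter, tapered over its last 5 mm. It enters the plate's socket at any turn; the plate then stands on the rib tops until turned to within 5 to 10 degrees of the ribs. Axes as the shaft's.
- collar (a joint): Downward travel of the spring-loaded steel collar (ring of 64 mm outer and 40 mm inner diameter) around the foot of the shaft: 0 m up (top face 95 mm above the bench), 0.008 m fully down at its stop. The plate's underside pushes it; it takes about 5 N to start and 12 N at the stop. The plate's weight alone does not move it.
- unit: The drive unit, fixed to the bench, turned differently each time: light metal gear case 150 x 150 mm and 58 mm high, a round boss of 72 mm diameter up to 72 mm, and a motor 68 mm in diameter on its +y side reaching 175 mm from the shaft, top of its terminal block 86 mm high. Origin: under the shaft, at bench height; x and y square to the case, along the shaft's ribs.
- pulley: Bystander, not to be used: a white belt pulley, 96 mm diameter, 20 mm thick with a groove, with a round hub of 42 mm diameter, 50 mm high, and a small round bore. It may lie in either of the two places where the plate may lie. Origin: centre of the underside.
- driver: Bystander: a screwdriver 200 mm long lying along x. Origin: on the bench under it.
- bolt: Bystander: the retaining bolt standing on its head, head 30 mm diameter, 34 mm tall. Origin: centre of the underside.
- wrench: Bystander: a steel wrench 140 mm long lying flat. Origin: on the bench under it.
- jar: Bystander: a jar 64 mm in diameter and 80 mm high. Origin: centre of the underside.
- detergent: Bystander: a blue bottle 72 mm in diameter and 200 mm high. Origin: centre of the underside.
- spray: Bystander: a blue spray bottle with a yellow head, 72 mm in diameter and 210 mm high. Origin: centre of the underside.
There are look-alikes about, which are no part of the job. Leave any orange or purple look-alike of the plate alone.

How it is judged:
By the outcome, as a careful person would: the job done as asked, in the order asked, and still so for the second after the job is handed in, while the arm keeps its last pose, push and grip.
It also fails if it takes over 40 s, if anything falls off the work surface, if the arm or the gripper's body presses on something with over 40 N, if the wrist force passes 120 N, or if a joint passes its speed limit or range.

## Robot

A 6-joint arm with a two-finger parallel gripper is mounted at the origin on the work surface. World frame = base frame: x ahead of the robot, y to its left, z up, the work surface at z = 0. Lengths are in m, angles in rad, forces in N, time in s.
With the tool pointing down it reaches from about 0.325 to 1 m from the base axis. Payload 5.1 kg.
Tool frame: the origin (TCP) lies between the finger pads; the fingertips stand 17 mm ahead of it and the grasp point (between the pads) lies 2 mm behind it; z points along the fingers, y is the line along which they close (so a half turn about z gives the same grasp; the last joint's range is limited). The gripper opens to 85 mm and grips with 20 to 120 N. Pads are 22 mm wide; open, the fingers measure 114 mm over their backs; the gripper's body (76 mm by 85 mm) begins 54 mm behind the grasp point. The pads swing forward as they close: fully open they stand 13 mm farther back than shut.
Start: joints at [-0.083, 0.124, 1.65, -0, 1.367, -0.083], TCP at [0.65, -0, 0.21] pointing down, gripper open.
Joint ranges: [-2.61, 2.61], [-1.02, 2.33], [0.03, 2.71], [-1.35, 4.49], [0.32, 2.68], [-2.91, 2.91]. Speed limits (rad/s): [2.57, 2.57, 3.14, 3.14, 3.14, 3.14].

## Interface

Orientations are given as [roll, pitch, yaw] about the fixed x, y, z axes, in that order (R = Rz(yaw) Ry(pitch) Rx(roll)).
In Python, from plant import robot, imaging gives the robot as it stands. The module is installed in compiled form; this text tells all that it offers.
- The arm moves only by the tool drive_tool, never from a script. Its argument "targets" is a list of rows, each a list of 3 entries, a list of its own where there are three numbers: the closure in counts, from 0 (fully open) to 255 (shut), then the shift along the tool's x, y, z in m, then the turn, a rotation vector about the tool's x, y, z in rad. In form: [[hand, [x, y, z], [rx, ry, rz]], ...]. A call has 1 to 12 rows; each row is the pose to reach, as a shift and turn from the pose commanded when the call began, along the tool's axes at that moment; what a row does not reach only later rows make up. A row lasts 1/12 s, in which the tool goes at most 41.7 mm and 7.16 degrees, less where a joint would pass 70% of its speed; a pose out of reach is approached as far as the arm can. A call with a gripper value outside its range is refused whole. The fingers move at their own pace and stop on an object; "grip_force" is the grip in N (left out, the last holds). Time passes only in rows, so rows that repeat a pose let the fingers close. It gives the time, the measured TCP pose, the force, the opening and the grip force at its end, in the units of the state.
- robot.get_obs(): the state, without advancing time (a new reading comes with each control period).
- imaging.capture(name): name is "scene" or "side" or "wrist"; returns a dict with "image" (420x560x3 uint8, red, green, blue), "range_z" (420x560 float32, m along the optical axis (not along the pixel's ray), 0 where there is no reading), "fov_y" (degrees; the focal length in pixels is half the picture's height over the tangent of half this angle, whatever the lens; pixels are square), "cx", "cy" (the principal point, pixels), "R" (3x3) and "t" (3): a world point X has camera coordinates R X + t. Camera axes: x right, y down, z forward; pixel columns grow to the right and rows downward; lengths in m; the calibration is good to about 2 mm. A picture is of the moment at which its call begins.
- robot.job_done(): hands the job in; it is judged then, once.
The state is a dict: "time_s": time; "joint_positions": joint angles; "qvel": joint speeds; "joint_torque": joint torques, N m; "tcp_pos": TCP position; "eef_rot": TCP orientation; "wrist_force": force on the tool from outside, world axes, zero at the start; "wrist_torque": the same for the moment, N m; "gripper_width": opening from 0.0 (shut) to 1.0 (fully open); "finger_force": force on a finger pad.
Only numpy, scipy, OpenCV 4.12 (cv2) and the standard library are available. Lean on these libraries where they do the work, as an engineer would, in place of code of your own. Each camera call takes 0.05 s, during which the arm holds its last target. There are 200 camera calls.

## Working session

There is one attempt and no reset: what is moved stays moved. The work goes in short steps, Python scripts to look and compute and a tool call to move; the robot and the scene stay as the last step left them, time stands still between calls to the robot, and variables do not carry over. Pictures are saved under pics/ and viewed, at most 10 in all, crops included, and the job is handed in when it is done.

Besides the shell and the picture viewer there is one more tool, called after "Emit:" as name(argument=value, ...) on one line, values as JSON. drive_tool: Moves the arm, as the interface text tells. Its arguments: {"type":"object","properties":{"targets":{"type":"array"},"grip_force":{"type":"number"}},"required":["targets"]}

```bash
mkdir -p pics
cat > h.py <<'E'
import numpy as np, cv2, pickle
from plant import robot, imaging
def cap(n):
    d=imaging.capture(n); pickle.dump(d,open(n+'.pkl','wb')); return d
def pts(d):
    f=d['image'].shape[0]/2/np.tan(np.radians(d['fov_y'])/2)
    h,w=d['range_z'].shape; v,u=np.mgrid[:h,:w]; z=d['range_z']
    P=np.stack([(u-d['cx'])/f*z,(v-d['cy'])/f*z,z],-1)
    return (P-d['t'])@d['R']
def ray(d,u,v,h):
    f=d['image'].shape[0]/2/np.tan(np.radians(d['fov_y'])/2)
    r=d['R'].T@np.array([(u-d['cx'])/f,(v-d['cy'])/f,1]); c=-d['R'].T@d['t']
    return c+r*(h-c[2])/r[2]
def save(n,im,s=1):
    cv2.imwrite('pics/'+n,cv2.resize(im[...,::-1],None,fx=s,fy=s,interpolation=cv2.INTER_CUBIC))
E
python3 - <<'E'
from h import *
for n in ['scene','side']:
    d=cap(n); save(n+'1.png',d['image']); print(n,-d['R'].T@d['t'],d['fov_y'])
o=robot.get_obs(); print(o)
E
```

```text
scene [1.23024347 0.07408849 0.95720031] 45.60415685050159
side [ 0.51521954 -0.7463012   0.53824365] 57.41484417986536
{'time_s': 0.1, 'joint_positions': array([-8.26451087e-02,  1.24443272e-01,  1.65151787e+00, -3.43943903e-05,
        1.36749578e+00, -8.25957311e-02]), 'qvel': array([-0.00227695, -0.00169497, -0.00401853,  0.00034128,  0.00073265,
       -0.00097802]), 'joint_torque': array([ 9.10699127e-04, -4.24935150e+01, -3.66653323e+01, -1.21150126e-05,
        3.93052323e-03, -1.30700494e-05]), 'tcp_pos': array([ 6.49418895e-01, -2.02720710e-05,  2.09285352e-01]), 'eef_rot': array([-3.13973197e+00, -1.20247007e-04,  1.57075381e+00]), 'wrist_force': array([ 0.48546654, -0.46149452,  0.35447729]), 'wrist_torque': array([-0.04109073, -0.04233699,  0.03779098]), 'finger_force': 0.0, 'gripper_width': 1.003679988973899}
```

View pics/scene1.png

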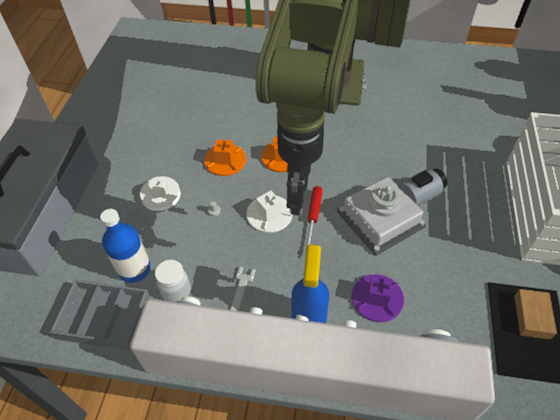

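View pics/side1.png

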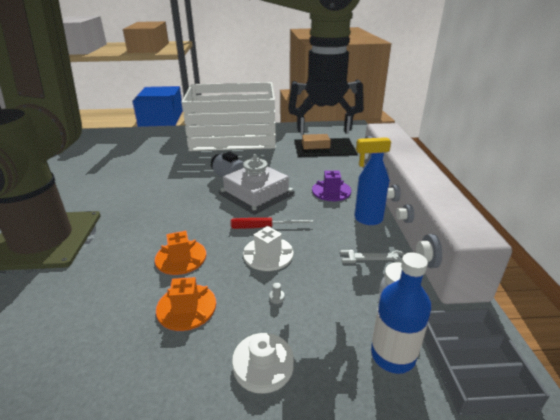

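Scene view: the white candidates are (270,208), a square hub with a cross socket, and (160,192), a round hub with a round bore, which is the pulley. The orange ones at (225,157) and (278,152) and the purple one at (378,298) are look-alikes. The plate is the one at (270,208), side view (268,247). The shaft is at (385,190), side view (256,165).

Run:
```python
from h import *
a=pickle.load(open('scene.pkl','rb')); b=pickle.load(open('side.pkl','rb'))
c1=a['image'][165:250,225:345]; c2=b['image'][215:275,230:310]
c3=a['image'][155:240,335:455]
k=lambda c:cv2.resize(c,(400,290),interpolation=cv2.INTER_CUBIC)
save('crop1.png',np.vstack([np.hstack([k(c1),k(c3)]),np.hstack([k(c2),k(b['image'][140:212,205:305])])]))
for n,d,r,r2 in [('scene',a,(185,235,240,300),(155,240,335,455)),('side',b,(220,275,235,305),(145,210,205,300))]:
    P=pts(d)
    for q,lo,hi in [(r,.048,.062),(r,.004,.02),(r2,.100,.112),(r2,.112,.13),(r2,.09,.1),(r2,.052,.063)]:
        p=P[q[0]:q[1],q[2]:q[3]].reshape(-1,3); m=(p[:,2]>lo)&(p[:,2]<hi); p=p[m]
        if len(p)<4: print(n,lo,len(p)); continue
        rc=cv2.minAreaRect(p[:,:2].astype(np.float32)*1000)
        print(n,lo,len(p),p.mean(0).round(4),'rect mm',np.round(rc[0],1),np.round(rc[1],1),round(rc[2],1))
```

```text
scene 0.048 240 [ 0.5291 -0.0882  0.0535] rect mm [527.3 -88.4] [45.4 43.7] 44.0
scene 0.004 819 [ 0.5435 -0.0877  0.0083] rect mm [527.6 -90.7] [112.9 111.2] 82.0
scene 0.1 69 [0.5068 0.174  0.1044] rect mm [505.1 174.7] [24.2 23.8] 83.7
scene 0.112 20 [0.5055 0.1743 0.1167] rect mm [504.4 173.9] [8.5 8.9] 63.5
scene 0.09 358 [0.5072 0.174  0.094 ] rect mm [503.8 175. ] [61.1 64. ] 53.8
scene 0.052 2004 [0.5073 0.1872 0.0571] rect mm [469.4 215.9] [131.3 244.5] 40.6
side 0.048 273 [ 0.5249 -0.0909  0.0536] rect mm [524.1 -88.3] [44.4 44.8] 44.0
side 0.004 1190 [ 0.523  -0.0811  0.0103] rect mm [538.9 -63.1] [166.7 159.8] 4.6
side 0.1 49 [0.5007 0.1709 0.1046] rect mm [501.  173.2] [23.9 28.6] 0.0
side 0.112 16 [0.5016 0.172  0.1169] rect mm [500.5 171.3] [7.1 8.2] 69.9
side 0.09 176 [0.5008 0.1647 0.0943] rect mm [500.8 171.1] [61.1 61.1] 0.4
side 0.052 923 [0.4879 0.1635 0.0575] rect mm [466.8 215.1] [130.9 245.8] 39.8
```

View pics/crop1.png

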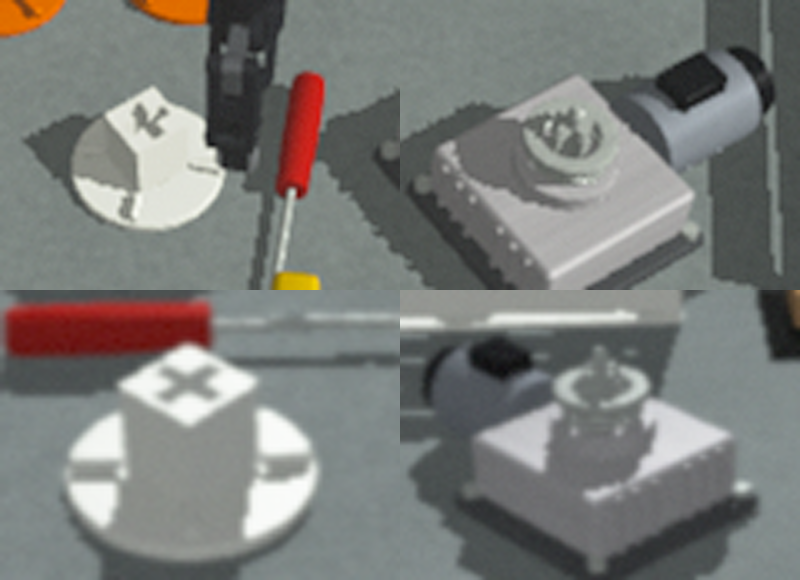

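Confirmed: the crop shows the white square hub with its cross socket at about (0.526,-0.088), flats at 44°. The shaft is at about (0.503,0.173), ribs at 40°. I'll move above the plate and check from the wrist camera.

Emit:
drive_tool(targets=[[0, [-0.088, -0.123, 0.03], [0, 0, 0.8]], [0, [-0.088, -0.123, 0.03], [0, 0, 0.8]], [0, [-0.088, -0.123, 0.03], [0, 0, 0.8]], [0, [-0.088, -0.123, 0.03], [0, 0, 0.8]], [0, [-0.088, -0.123, 0.03], [0, 0, 0.8]], [0, [-0.088, -0.123, 0.03], [0, 0, 0.8]], [0, [-0.088, -0.123, 0.03], [0, 0, 0.8]], [0, [-0.088, -0.123, 0.03], [0, 0, 0.8]], [0, [-0.088, -0.123, 0.03], [0, 0, 0.8]], [0, [-0.088, -0.123, 0.03], [0, 0, 0.8]]])

```text
time_s: 0.93
tcp_pos: [0.5269, -0.0879, 0.1802]
eef_rot: [-3.141, 0.0, 0.772]
wrist_force: [0.6, -0.9, 0.3]
gripper_width: 1.002
finger_force: 0.0
```

Run:
```python
from h import *
d=cap('wrist'); save('w1.png',d['image'])
P=pts(d); o=robot.get_obs(); print(o['tcp_pos'],o['eef_rot'],-d['R'].T@d['t'])
m=(P[...,2]>.048)&(P[...,2]<.062)&(np.hypot(P[...,0]-.527,P[...,1]+.088)<.04)&(d['range_z']>0)
p=P[m]; print(len(p),p.mean(0)); 
if len(p)>5: print(cv2.minAreaRect(p[:,:2].astype(np.float32)*1000))
```

```text
[ 0.52697143 -0.08791126  0.18023903] [-3.14128638e+00  2.15199377e-04  7.71988786e-01] [ 0.58262258 -0.03349722  0.34374756]
1744 [ 0.52677424 -0.08618715  0.0546212 ]
((526.0060424804688, -87.04630279541016), (42.291866302490234, 41.880245208740234), 43.42820358276367)
```

View pics/w1.png

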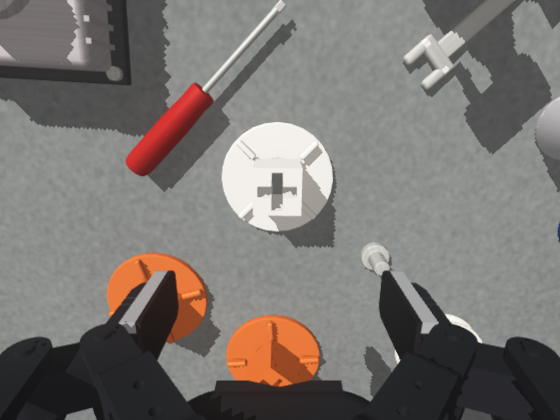

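The wrist view shows the plate at (277,177), hub at (277,188), with the fingers straddling the flats squarely. The bolt (375,260) and driver (170,130) are clear of the finger path.

Emit:
drive_tool(targets=[[0, [0, -0.0014, 0.04], [0, 0, 0.013]], [0, [0, -0.0014, 0.08], [0, 0, 0.013]], [0, [0, -0.0014, 0.115], [0, 0, 0.013]], [0, [0, -0.0014, 0.135], [0, 0, 0.013]], [0, [0, -0.0014, 0.145], [0, 0, 0.013]], [0, [0, -0.0014, 0.145], [0, 0, 0.013]], [0, [0, -0.0014, 0.145], [0, 0, 0.013]]])

```text
time_s: 1.57
tcp_pos: [0.5266, -0.0871, 0.036]
eef_rot: [3.141, -0.0, 0.758]
wrist_force: [0.9, -1.2, 0.6]
gripper_width: 1.0
finger_force: 0.0
```

Emit:
drive_tool(targets=[[255, [0, 0, 0], [0, 0, 0]], [255, [0, 0, 0], [0, 0, 0]], [255, [0, 0, 0], [0, 0, 0]], [255, [0, 0, 0], [0, 0, 0]], [255, [0, 0, 0], [0, 0, 0]], [255, [0, 0, 0], [0, 0, 0]], [255, [0, 0, 0], [0, 0, 0]], [255, [0, 0, 0], [0, 0, 0]], [255, [0, 0, 0], [0, 0, 0]], [255, [0, 0, 0], [0, 0, 0]], [255, [0, 0, 0], [0, 0, 0]], [255, [0, 0, 0], [0, 0, 0]]], grip_force=60)

```text
time_s: 2.57
tcp_pos: [0.526, -0.087, 0.0354]
eef_rot: [-3.142, 0.0, 0.758]
wrist_force: [-0.4, -0.3, 0.8]
gripper_width: -0.001
finger_force: 0.0
```

The gripper shut on nothing, so I need to look.

Run:
```python
from h import *
a=cap('wrist'); b=cap('side')
save('chk1.png',np.hstack([cv2.resize(a['image'],(400,300)),cv2.resize(b['image'][150:300,180:380],(400,300),interpolation=cv2.INTER_CUBIC)]))
o=robot.get_obs(); print(o['tcp_pos'],o['eef_rot'],o['gripper_width'],o['finger_force'])
```

```text
[ 0.52599247 -0.08702754  0.03539196] [-3.14151371e+00  3.41968545e-05  7.57759123e-01] 0.001520333858872837 0.0
```

View pics/chk1.png

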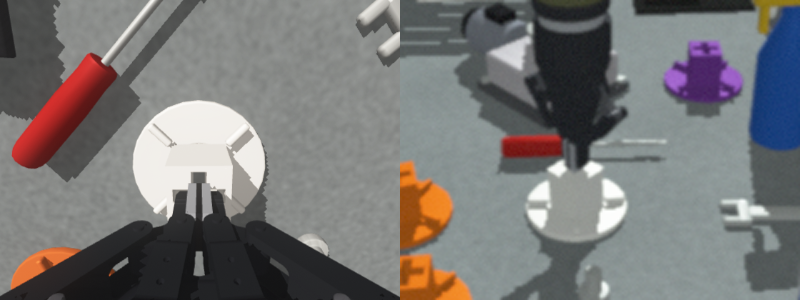

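The fingers shut above or at the hub's top rather than around it. I'll measure the fingertips' real height from depth.

Run:
```python
from h import *
for n in ['side','wrist','scene']:
    d=cap(n) if n=='scene' else pickle.load(open(n+'.pkl','rb')); P=pts(d)
    dark=(d['image'].max(-1)<70)&(d['range_z']>0)&(np.hypot(P[...,0]-.526,P[...,1]+.087)<.03)&(P[...,2]>.02)
    p=P[dark]; z=np.sort(p[:,2]); print(n,len(z),z[:12].round(4))
    for lo in [.04,.05,.06,.07,.08,.1]:
        s=p[(p[:,2]>lo)&(p[:,2]<lo+.01)]
        if len(s): print('  ',lo,len(s),s.mean(0).round(4),np.ptp(s[:,:2],0).round(4))
    t=(P[...,2]>.05)&(P[...,2]<.062)&(np.hypot(P[...,0]-.526,P[...,1]+.087)<.04)&(d['image'].min(-1)>110)
    if t.sum()>5: print('hub top',t.sum(),P[t].mean(0).round(4),cv2.minAreaRect(P[t][:,:2].astype(np.float32)*1000))
```

```text
side 690 [0.0654 0.0669 0.0673 0.0676 0.0677 0.0679 0.0688 0.0689 0.0691 0.0691
 0.0702 0.0707]
   0.06 10 [ 0.5306 -0.0984  0.0679] [0.0085 0.0088]
   0.07 23 [ 0.532  -0.0979  0.0751] [0.0107 0.0081]
   0.08 22 [ 0.5317 -0.0981  0.0844] [0.0105 0.0119]
   0.1 84 [ 0.5204 -0.0942  0.1059] [0.0431 0.0394]
hub top 195 [ 0.5242 -0.096   0.0542] ((524.6348266601562, -88.26731872558594), (44.3546028137207, 43.04469299316406), 43.31368637084961)
wrist 22614 [0.0608 0.0616 0.0617 0.0618 0.062  0.0623 0.0625 0.0626 0.0627 0.0632
 0.0632 0.0634]
   0.06 243 [ 0.5321 -0.0813  0.0668] [0.0185 0.0193]
   0.07 458 [ 0.5318 -0.0812  0.0752] [0.0187 0.0198]
   0.08 470 [ 0.5321 -0.0812  0.0842] [0.0191 0.0199]
   0.1 3592 [ 0.5328 -0.0808  0.1054] [0.0384 0.0407]
hub top 3614 [ 0.5334 -0.0797  0.0548] ((527.06103515625, -85.79457092285156), (39.47654342651367, 42.43553924560547), 44.41740798950195)
scene 472 [0.0651 0.0655 0.0678 0.0684 0.0709 0.071  0.0728 0.0731 0.0739 0.075
 0.0754 0.0767]
   0.06 4 [ 0.5381 -0.0896  0.0667] [0.0006 0.0046]
   0.07 14 [ 0.5385 -0.0923  0.0758] [0.0069 0.0117]
   0.08 15 [ 0.5372 -0.0893  0.0843] [0.0172 0.0258]
   0.1 66 [ 0.535  -0.0852  0.1062] [0.035  0.0469]
hub top 154 [ 0.5356 -0.087   0.054 ] ((527.4573974609375, -87.79046630859375), (44.18622589111328, 43.762718200683594), 41.3298454284668)
```

Depth in three views puts the shut fingertips at z≈0.061, whereas the reported TCP implies 0.018. The tool therefore really sits about 42 mm higher than its reading, while laterally it agrees. I'll trust the images: open, go down 42 mm, close.

Emit:
drive_tool(targets=[[0, [0, 0, 0], [0, 0, 0]], [0, [0, 0, 0], [0, 0, 0]], [0, [0, 0, 0], [0, 0, 0]], [0, [0, 0, 0], [0, 0, 0]], [0, [0, 0, 0], [0, 0, 0]], [0, [0, 0, 0], [0, 0, 0]], [0, [0, 0, 0], [0, 0, 0]], [0, [0, 0, 0], [0, 0, 0]], [0, [0, 0, 0.008], [0, 0, 0]], [0, [0, 0, 0.016], [0, 0, 0]], [0, [0, 0, 0.016], [0, 0, 0]]])

```text
time_s: 3.63
tcp_pos: [0.5242, -0.0866, 0.017]
eef_rot: [-3.138, 0.002, 0.758]
wrist_force: [-0.9, -0.3, -0.3]
gripper_width: 1.004
finger_force: 0.0
```

Emit:
drive_tool(targets=[[0, [0, 0, 0.006], [0, 0, 0]], [0, [0, 0, 0.012], [0, 0, 0]], [0, [0, 0, 0.018], [0, 0, 0]], [0, [0, 0, 0.022], [0, 0, 0]], [0, [0, 0, 0.022], [0, 0, 0]]])

```text
time_s: 4.05
tcp_pos: [0.525, -0.0868, -0.004]
eef_rot: [-3.14, 0.001, 0.758]
wrist_force: [-1.4, 0.2, 0.4]
gripper_width: 1.0
finger_force: 0.0
```

Run:
```python
from h import *
for n in ['side','scene']:
    d=cap(n); P=pts(d)
    dark=(d['image'].max(-1)<70)&(d['range_z']>0)&(np.hypot(P[...,0]-.526,P[...,1]+.087)<.07)&(P[...,2]>.008)
    p=P[dark]; z=np.sort(p[:,2]); print(n,len(z),z[:12].round(4))
```

```text
side 5348 [0.0321 0.0334 0.0343 0.0355 0.0359 0.0363 0.0371 0.0372 0.0377 0.0378
 0.0384 0.0391]
scene 2940 [0.0115 0.0364 0.0377 0.0381 0.0395 0.0395 0.0401 0.0405 0.0412 0.0414
 0.0424 0.0425]
```

The open tips are at about 0.034, as predicted. I'll go 5 mm lower and close.

Emit:
drive_tool(targets=[[0, [0, 0, 0.005], [0, 0, 0]], [0, [0, 0, 0.005], [0, 0, 0]], [255, [0, 0, 0.005], [0, 0, 0]], [255, [0, 0, 0.005], [0, 0, 0]], [255, [0, 0, 0.005], [0, 0, 0]], [255, [0, 0, 0.005], [0, 0, 0]], [255, [0, 0, 0.005], [0, 0, 0]], [255, [0, 0, 0.005], [0, 0, 0]], [255, [0, 0, 0.005], [0, 0, 0]], [255, [0, 0, 0.005], [0, 0, 0]], [255, [0, 0, 0.005], [0, 0, 0]], [255, [0, 0, 0.005], [0, 0, 0]]], grip_force=70)

```text
time_s: 5.15
tcp_pos: [0.5265, -0.0872, -0.0071]
eef_rot: [3.141, -0.0, 0.758]
wrist_force: [0.7, 0.7, 3.6]
gripper_width: 0.487
finger_force: 71.9
```

Gripped: 0.487 × 85 ≈ 41.4 mm, with 72 N. Lift.

Emit:
drive_tool(targets=[[255, [0, 0, -0.02], [0, 0, 0]], [255, [0, 0, -0.05], [0, 0, 0]], [255, [0, 0, -0.08], [0, 0, 0]], [255, [0, 0, -0.11], [0, 0, 0]], [255, [0, 0, -0.14], [0, 0, 0]], [255, [0, 0, -0.17], [0, 0, 0]], [255, [0, 0, -0.17], [0, 0, 0]], [255, [0, 0, -0.17], [0, 0, 0]]])

```text
time_s: 5.82
tcp_pos: [0.5268, -0.0873, 0.1637]
eef_rot: [3.139, -0.002, 0.758]
wrist_force: [0.3, 0.4, -2.7]
gripper_width: 0.488
finger_force: 71.8
```

Run:
```python
from h import *
o=robot.get_obs(); print(o['tcp_pos'],o['eef_rot'],o['wrist_force'],o['gripper_width'],o['joint_positions'])
d=cap('scene'); s=cap('side')
for n,d in [('scene',d),('side',s)]:
    P=pts(d); w=(d['image'].min(-1)>120)&(np.ptp(d['image'].astype(int),-1)<40)&(d['range_z']>0)&(np.hypot(P[...,0]-.526,P[...,1]+.087)<.075)&(P[...,2]>.12)&(P[...,2]<.25)
    p=P[w]; print(n,len(p),np.percentile(p[:,2],[1,10,50,90,99]).round(4),cv2.minAreaRect(p[:,:2].astype(np.float32)*1000))
# shaft from a fresh view, clear now
    m=(np.hypot(P[...,0]-.503,P[...,1]-.173)<.04)
    for lo,hi in [(.112,.125),(.09,.098),(.1,.112)]:
        q=P[m&(P[...,2]>lo)&(P[...,2]<hi)]; print('  ',lo,len(q),q.mean(0).round(4),cv2.minEnclosingCircle(q[:,:2].astype(np.float32)*1000))
    m=(np.hypot(P[...,0]-.503,P[...,1]-.173)<.12)&(P[...,2]>.054)&(P[...,2]<.061)
    # case top
    q=P[m]; print('  case',cv2.minAreaRect(q[:,:2].astype(np.float32)*1000))
```

```text
[ 0.52676068 -0.08725626  0.16370216] [ 3.13894414e+00 -1.51061257e-03  7.57775961e-01] [ 0.31340426  0.37417116 -2.72612598] 0.4882845369284806 [-2.64660666e-01 -1.02027646e-01  1.95796157e+00 -9.54492464e-05
  1.28261108e+00  5.48388688e-01]
scene 1383 [0.172  0.1761 0.1792 0.2233 0.2266] ((538.8434448242188, -84.4030990600586), (89.96084594726562, 108.05303192138672), 22.300472259521484)
   0.112 20 [0.5061 0.1746 0.1174] ((505.6308288574219, 175.4934539794922), 5.611978054046631)
   0.09 348 [0.5075 0.1744 0.0938] ((503.9651184082031, 175.1737823486328), 33.54195022583008)
   0.1 67 [0.5062 0.1734 0.1045] ((504.3867492675781, 175.18101501464844), 15.85321044921875)
  case ((489.2048034667969, 192.53408813476562), (130.33299255371094, 185.20721435546875), 41.330291748046875)
side 1470 [0.1703 0.1753 0.1775 0.2209 0.2243] ((524.8126831054688, -96.51544189453125), (108.06793975830078, 96.23814392089844), 2.3532509803771973)
   0.112 0 [nan nan nan] ((0.0, 0.0), 0.0)
   0.09 50 [0.4796 0.1717 0.0944] ((486.02557373046875, 175.88375854492188), 29.296188354492188)
   0.1 1 [0.489  0.1838 0.1003] ((488.9847717285156, 183.80238342285156), 9.999999747378752e-05)
  case ((479.0600280761719, 174.39920043945312), (100.92005157470703, 190.41929626464844), 64.17035675048828)<stdin>:10: RuntimeWarning: Mean of empty slice.
  ret = um.true_divide(
```

The plate is held level: hub top at 0.224, so its underside is at about reported z + 0.006. I'll bring the wrist camera over the shaft to refine position and angle.

Emit:
drive_tool(targets=[[255, [0.01, -0.03, 0], [0, 0, 0]], [255, [0.021, -0.063, 0], [0, 0, 0]], [255, [0.032, -0.096, 0], [0, 0, 0]], [255, [0.043, -0.129, 0], [0, 0, 0]], [255, [0.054, -0.162, 0], [0, 0, 0]], [255, [0.063, -0.19, 0], [0, 0, 0]], [255, [0.069, -0.205, 0], [0, 0, 0]], [255, [0.069, -0.205, 0], [0, 0, 0]], [255, [0.069, -0.205, 0], [0, 0, 0]], [255, [0.069, -0.205, 0], [0, 0, 0]]])

```text
time_s: 6.75
tcp_pos: [0.4346, 0.1087, 0.1608]
eef_rot: [-3.14, 0.003, 0.758]
wrist_force: [-0.0, 0.2, -1.9]
gripper_width: 0.484
finger_force: 72.1
```

Run:
```python
from h import *
o=robot.get_obs(); print(o['tcp_pos'],o['eef_rot'],o['wrist_force'],o['gripper_width'])
d=cap('wrist'); save('w2.png',d['image']); P=pts(d); print(-d['R'].T@d['t'])
m=(np.hypot(P[...,0]-.503,P[...,1]-.173)<.045)&(d['range_z']>0)
for lo,hi in [(.114,.125),(.1,.1095),(.09,.098)]:
    w=m&(P[...,2]>lo)&(P[...,2]<hi); q=P[w]
    if len(q)>5: print(lo,len(q),q.mean(0).round(4),cv2.minEnclosingCircle(q[:,:2].astype(np.float32)*1000),cv2.minAreaRect(q[:,:2].astype(np.float32)*1000),np.argwhere(w).mean(0))
m=(np.hypot(P[...,0]-.503,P[...,1]-.173)<.11)&(P[...,2]>.055)&(P[...,2]<.0605)&(d['range_z']>0)
q=P[m]; print('case',len(q),cv2.minAreaRect(q[:,:2].astype(np.float32)*1000))
```

```text
[0.43461672 0.10867698 0.16079793] [-3.14038205e+00  2.56459044e-03  7.57704674e-01] [-0.00193972  0.23703275 -1.90952061] 0.48387382592291356
[0.49149197 0.16246336 0.32424578]
0.114 328 [0.502  0.1761 0.1188] ((502.13153076171875, 176.27593994140625), 5.457921981811523) ((502.0094299316406, 176.44203186035156), (10.397315979003906, 10.506143569946289), 43.033775329589844) [ 62.00304878 273.92378049]
0.1 850 [0.502  0.1761 0.1053] ((502.2098388671875, 176.20376586914062), 15.284332275390625) ((502.2156982421875, 176.24734497070312), (25.658138275146484, 25.537899017333984), 86.9273910522461) [ 63.98941176 274.15529412]
0.09 5609 [0.5032 0.1773 0.0949] ((502.2786560058594, 176.4406280517578), 32.027870178222656) ((502.1868896484375, 176.2115936279297), (62.94053268432617, 63.1655387878418), 84.65142822265625) [ 61.64610447 274.35799608]
case 18591 ((484.0699157714844, 184.21090698242188), (110.63922119140625, 171.38226318359375), 40.94152069091797)
```

View pics/w2.png

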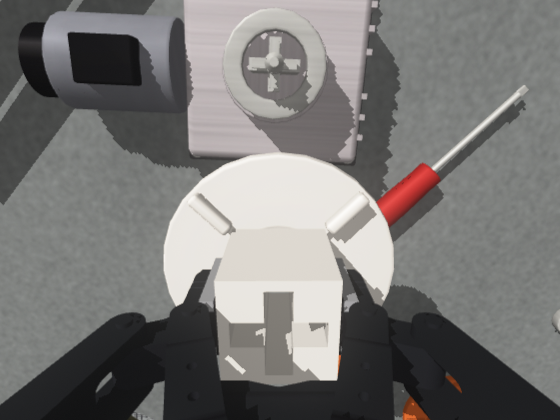

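The wrist view shows the shaft cross at (274,63), collar ring around it, case squarely aligned, and the held hub with its cross at (278,333). I'll take shaft relative to hub from this same image.

Run:
```python
from h import *
d=pickle.load(open('wrist.pkl','rb')); P=pts(d)
g=d['image'].min(-1); ok=d['range_z']>0
m=ok&(np.hypot(P[...,0]-.435,P[...,1]-.109)<.035)&(P[...,2]>.215)&(P[...,2]<.23)&(g>120)
q=P[m]; r=cv2.minAreaRect(q[:,:2].astype(np.float32)*1000); print('hubtop',len(q),np.median(q[:,2]),r)
m=ok&(np.hypot(P[...,0]-.435,P[...,1]-.109)<.065)&(P[...,2]>.168)&(P[...,2]<.182)
q=P[m]; print('disc',np.median(q[:,2]))
hull=cv2.convexHull(q[:,:2].astype(np.float32)*1000); print(cv2.minEnclosingCircle(hull))
m=ok&(np.hypot(P[...,0]-.5022,P[...,1]-.1762)<.0155)&(P[...,2]>.1)&(P[...,2]<.1095)
q=P[m][:,:2]-[.5022,.1762]; z=q[:,0]+1j*q[:,1]; k=abs(z)>.007; z=z[k]
print('rib angle',np.degrees(np.angle(np.sum(z**4/abs(z)**2)))/4,len(z), abs(np.sum(z**4/abs(z)**4))/len(z))
# case edge near +x-side: fit right boundary & lower boundary in image of case mask
c=ok&(P[...,2]>.0545)&(P[...,2]<.0605)&(np.hypot(P[...,0]-.502,P[...,1]-.176)<.11)
pr=[];
for row in range(20,130):
    u=np.where(c[row,300:400])[0]
    if len(u): pr.append(P[row,300+u.max(),:2])
pr=np.array(pr,np.float32); l=cv2.fitLine(pr,cv2.DIST_HUBER,0,.01,.01).ravel(); print('right edge',np.degrees(np.arctan2(l[1],l[0])))
pr=[]
for col in range(205,345):
    u=np.where(c[100:175,col])[0]
    if len(u): pr.append(P[100+u.max(),col,:2])
l=cv2.fitLine(np.array(pr,np.float32),cv2.DIST_HUBER,0,.01,.01).ravel(); print('low edge',np.degrees(np.arctan2(l[1],l[0])))
```

```text
hubtop 10623 0.22288682080083586 ((432.58447265625, 110.47370910644531), (43.64876937866211, 59.523746490478516), 43.91379165649414)
disc 0.1759895148213412
((434.70355224609375, 108.92304992675781), 54.74119186401367)
rib angle 41.038855801546944 730 0.7004902314538
right edge 40.25448
low edge -47.46613
```

The disc circle fits at (0.4347,0.1089) with r = 54.7 mm, which matches the TCP. The shaft is at (0.5022,0.1762), ribs at about 41°. Move over it, turn −2.5°, and come down to just above the pilot.

Emit:
drive_tool(targets=[[255, [0.03, -0.001, 0], [0, 0, 0.015]], [255, [0.06, -0.002, 0], [0, 0, 0.03]], [255, [0.085, -0.0025, 0], [0, 0, 0.044]], [255, [0.0953, -0.0025, 0], [0, 0, 0.044]], [255, [0.0953, -0.0025, 0], [0, 0, 0.044]], [255, [0.0953, -0.0025, 0.02], [0, 0, 0.044]], [255, [0.0953, -0.0025, 0.038], [0, 0, 0.044]], [255, [0.0953, -0.0025, 0.038], [0, 0, 0.044]], [255, [0.0953, -0.0025, 0.038], [0, 0, 0.044]], [255, [0.0953, -0.0025, 0.038], [0, 0, 0.044]]])

```text
time_s: 7.63
tcp_pos: [0.5029, 0.1759, 0.1252]
eef_rot: [3.141, -0.0, 0.713]
wrist_force: [1.3, -0.3, -1.5]
gripper_width: 0.483
finger_force: 72.1
```

Run:
```python
from h import *
o=robot.get_obs(); print(o['tcp_pos'],o['eef_rot'],o['wrist_force'],o['wrist_torque'],o['gripper_width'])
d=cap('wrist'); P=pts(d); g=d['image'].min(-1); x,y=o['tcp_pos'][:2]
q=P[(d['range_z']>0)&(np.hypot(P[...,0]-x,P[...,1]-y)<.065)&(P[...,2]>.12)&(P[...,2]<.142)]
print(len(q),np.median(q[:,2]),cv2.minEnclosingCircle(q[:,:2].astype(np.float32)*1000))
```

```text
[0.50289154 0.17593002 0.12516542] [ 3.14119046e+00 -3.80794557e-04  7.12991998e-01] [ 1.32881113 -0.33144455 -1.5075566 ] [ 0.01453334 -0.0378448   0.03171508] 0.48266749842723455
17349 0.14034974968057443 ((502.5863037109375, 175.86605834960938), 54.9314079284668)
```

Centred within 0.5 mm. I'll descend gently over the pilot to the ribs.

Emit:
drive_tool(targets=[[255, [0, 0, 0.004], [0, 0, 0]], [255, [0, 0, 0.008], [0, 0, 0]], [255, [0, 0, 0.012], [0, 0, 0]], [255, [0, 0, 0.016], [0, 0, 0]], [255, [0, 0, 0.02], [0, 0, 0]], [255, [0, 0, 0.022], [0, 0, 0]], [255, [0, 0, 0.022], [0, 0, 0]]])

```text
time_s: 8.27
tcp_pos: [0.5021, 0.1765, 0.1014]
eef_rot: [-3.141, 0.001, 0.714]
wrist_force: [-0.2, -0.1, -1.9]
gripper_width: 0.48
finger_force: 72.1
```

Emit:
drive_tool(targets=[[255, [0, 0, 0.0015], [0, 0, 0]], [255, [0, 0, 0.003], [0, 0, 0]], [255, [0, 0, 0.0045], [0, 0, 0]], [255, [0, 0, 0.006], [0, 0, 0]], [255, [0, 0, 0.006], [0, 0, 0]]])

```text
time_s: 8.68
tcp_pos: [0.5025, 0.1766, 0.0961]
eef_rot: [-3.141, 0.0, 0.714]
wrist_force: [-0.1, -0.4, -2.2]
gripper_width: 0.485
finger_force: 72.1
```

The underside is at about 0.102, below the rib tops with no resistance, so the socket has meshed. On to the collar.

Emit:
drive_tool(targets=[[255, [0, 0, 0.002], [0, 0, 0]], [255, [0, 0, 0.004], [0, 0, 0]], [255, [0, 0, 0.006], [0, 0, 0]], [255, [0, 0, 0.008], [0, 0, 0]], [255, [0, 0, 0.009], [0, 0, 0]], [255, [0, 0, 0.009], [0, 0, 0]]])

```text
time_s: 9.18
tcp_pos: [0.5027, 0.1766, 0.0878]
eef_rot: [-3.141, 0.001, 0.714]
wrist_force: [-2.5, -0.4, 2.1]
gripper_width: 0.482
finger_force: 72.4
```

Emit:
drive_tool(targets=[[255, [0, 0, 0.002], [0, 0, 0]], [255, [0, 0, 0.004], [0, 0, 0]], [255, [0, 0, 0.005], [0, 0, 0]], [255, [0, 0, 0.005], [0, 0, 0]]])

```text
time_s: 9.52
tcp_pos: [0.503, 0.1767, 0.0832]
eef_rot: [3.141, -0.0, 0.714]
wrist_force: [-4.2, -0.4, 6.4]
gripper_width: 0.487
finger_force: 72.8
```

The collar is compressing: 8.5 N net of the plate's weight. I'll relieve the slight side load and press to the stop.

Emit:
drive_tool(targets=[[255, [-0.0004, -0.0003, 0.0015], [0, 0, 0]], [255, [-0.0004, -0.0003, 0.003], [0, 0, 0]], [255, [-0.0004, -0.0003, 0.004], [0, 0, 0]], [255, [-0.0004, -0.0003, 0.004], [0, 0, 0]]], grip_force=100)

```text
time_s: 9.85
tcp_pos: [0.5031, 0.1767, 0.0801]
eef_rot: [3.141, -0.001, 0.714]
wrist_force: [-4.6, -1.5, 9.6]
gripper_width: 0.479
finger_force: 101.3
```

Emit:
drive_tool(targets=[[255, [-0.0003, 0, 0.001], [0, 0, 0]], [255, [-0.0003, 0, 0.002], [0, 0, 0]], [255, [-0.0003, 0, 0.002], [0, 0, 0]], [255, [-0.0003, 0, 0.002], [0, 0, 0]]])

```text
time_s: 10.18
tcp_pos: [0.5031, 0.1768, 0.0798]
eef_rot: [3.141, -0.002, 0.714]
wrist_force: [-7.2, -1.5, 16.9]
gripper_width: 0.482
finger_force: 102.9
```

z has stopped while the force climbs, so it's at the stop. I'll add a little press and verify with the cameras.

Emit:
drive_tool(targets=[[255, [-0.0004, 0, 0.001], [0, 0, 0]], [255, [-0.0004, 0, 0.0018], [0, 0, 0]], [255, [-0.0004, 0, 0.0018], [0, 0, 0]], [255, [-0.0004, 0, 0.0018], [0, 0, 0]], [255, [-0.0004, 0, 0.0018], [0, 0, 0]], [255, [-0.0004, 0, 0.0018], [0, 0, 0]]])

```text
time_s: 10.68
tcp_pos: [0.5032, 0.1768, 0.0798]
eef_rot: [3.141, -0.002, 0.714]
wrist_force: [-11.7, -1.5, 24.2]
gripper_width: 0.478
finger_force: 103.6
```

Run:
```python
from h import *
o=robot.get_obs(); print(o['tcp_pos'],o['wrist_force'],o['gripper_width'],o['finger_force'])
x,y=.5027,.1765
ims=[]
for n in ['wrist','side']:
    d=cap(n); P=pts(d); g=d['image'].min(-1); ims.append(d['image'])
    w=(d['range_z']>0)&(np.hypot(P[...,0]-x,P[...,1]-y)<.06)&(g>120)
    for lo,hi in [(.085,.107),(.13,.155)]:
        q=P[w&(P[...,2]>lo)&(P[...,2]<hi)]; print(n,lo,len(q),np.percentile(q[:,2],[5,25,50,75,95]).round(4) if len(q) else '')
save('end.png',np.hstack([cv2.resize(ims[0],(400,300)),cv2.resize(ims[1][100:220,180:340],(400,300))]))
```

```text
[0.50319635 0.17675758 0.0797752 ] [-11.69189163  -1.49872187  24.20710208] 0.477964340236295 103.60562324523926
wrist 0.085 19598 [0.0938 0.0946 0.095  0.0956 0.1026]
wrist 0.13 11393 [0.1326 0.1404 0.1418 0.1422 0.1428]
side 0.085 514 [0.0899 0.094  0.0951 0.0963 0.1028]
side 0.13 131 [0.131  0.136  0.1397 0.1416 0.1425]
```

View pics/end.png

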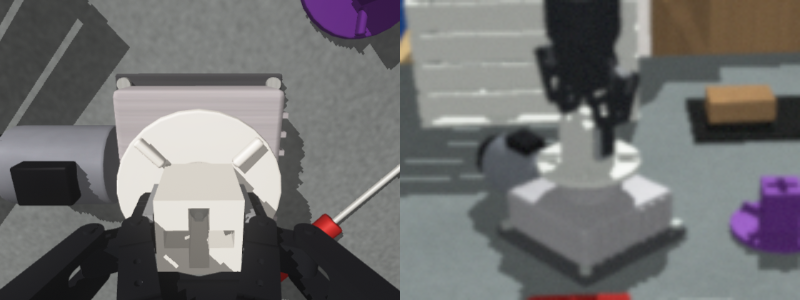

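The images show the plate square on the drive unit with its disc top at 0.095, so the underside is at 0.087, fully home. It is still gripped (104 N) and pressed down with about 26 N.

```bash
python3 -c "
from plant import robot; print(robot.job_done())"
```

```text
the job is handed in; nothing more can be done
None
```

The agitator plate is meshed on the ribbed shaft and pushed fully home (underside 87 mm above the bench), still gripped and pressed down with about 26 N; the job is handed in at about 11 s of the 40 s allowed.

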